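# Weigh the lidded tin on the sprung hand scale

## Task

Take the hand scale out of its stand, hook it under the handle of the lidded tin and raise it until the tin hangs just clear of the counter, about 1 cm and never more than 2 cm, and keep it hanging there still and upright for two seconds so the weight can be read. Then set the tin gently back down where it stood, unhook it without dragging or pressing on it, and hang the scale back upright in its stand. Touch the tin only with the scale's hook, and leave the other things on the counter alone.

Things in the scene. Friction and masses are not known exactly. Their poses are not given: they have to be found in the camera images.
- scale: Sprung hand scale, loose, 0.2 kg, hanging upright in its stand at the start. Upwards from its origin (centre of the tube's lower end; z up): tapered-ended aluminium tube 28 mm diameter to 50 mm, flat round collar 54 mm diameter to 56 mm, black grip block 34 (x) x 28 (y) mm to 108 mm. Below hangs a steel hook in the scale's x-z plane, its back at +x, its mouth open towards -x.
- scale_hook (a joint): How far the spring rod with the hook is drawn out of the tube, m: 0 = fully in (no load), at most 0.108. Spring about 85 N/m with 0.7 N preload: the tin draws it out about 28 to 100 mm, depending on its unknown weight; a push up on the hook meets a rigid stop.
- hook_seat (a point): Where the centre of a hooked 8 mm bar rests, in the V-shaped bottom of the hook: on the scale's axis, 53 mm below its origin with the rod in; moves with the rod. Hook: 6 mm wire, +-19 mm in x from here, lowest point 12 mm below here. The mouth's tip is at x = -16 mm, its top 14 mm above here: a bar passes in or out over it with its centre 19 to 29 mm above here.
- scale_grip (a point): Centre of the black grip block, on the scale's axis 85 mm above its origin: the place to hold it from above, across the 28 mm (y) faces.
- scale_collar (a point): Centre of the underside of the scale's collar, 50 mm above its origin; it rests on the stand's fork.
- stand: Fixed: wooden base 150 x 110 x 12 mm, two posts at x = +66 mm, steel fork of two level prongs along x, tops 135 mm above the counter, 34 mm apart, joined at the back (x over 26 mm), open in front (-x), ends at x = -34 to -40 mm turned up 8 mm. The tube goes between the prongs; the hook passes from above with its plane along the stand's x. Origin: on the counter under the scale's place.
- stand_seat (a point): Point between the prongs at the height of their tops (135 mm), where scale_collar is when the scale hangs in place.
- tin: Plain round steel tin with a closed lid, loose, 110 mm diameter (lid 115 mm), lid top 42 mm above its bottom, unknown weight 0.29 to 0.9 kg. A fixed arched handle of 8 mm round bar stands over the lid along the tin's y, its feet at y = +-45 mm, highest in the middle. Origin: centre of its bottom, z up.
- tin_handle (a point): Centre of the bar at the top middle of the tin's handle, 83 mm above the tin's bottom and 41 mm above the lid; the bar runs along the tin's y there, falling gently to both sides (6 mm over the first 24 mm).
- mug: Bystander: blue mug, 76 mm diameter, 85 mm tall; origin centre of its underside.
- jar: Bystander: closed glass jar, 64 mm diameter, 90 mm tall; origin centre of its underside.
- brush: Bystander: wooden scrubbing brush lying bristles down, 90 x 45 x 34 mm; origin centre of its underside.
There are look-alikes about, which are no part of the job. What is shaped like the tin but purple is not meant.

How it is judged:
By the outcome, as a careful person would: the job done as asked, in the order asked, and still so for the second after the job is handed in, with the robot touching nothing.
It also fails if it takes over 72 s, if anything falls off the work surface, if the arm or the gripper's body presses on something with over 40 N, if the wrist force passes 120 N, or if a joint passes its speed limit or range.

## Robot

A 6-joint arm with a two-finger parallel gripper is mounted at the origin on the work surface. World frame = base frame: x ahead of the robot, y to its left, z up, the work surface at z = 0. Lengths are in m, angles in rad, forces in N, time in s.
With the tool pointing down it reaches from about 0.375 to 0.9 m from the base axis. Payload 3.1 kg.
Tool frame: the origin (TCP) lies at the centre of the arm's flange, where the gripper is bolted on; the fingertips stand robot.tip_extent ahead of it and the grasp point (between the pads) lies 164 mm ahead of it (robot.tip_extent is the distance from the TCP to the fingertips, in m); z points along the fingers, y is the line along which they close (so a half turn about z gives the same grasp; the last joint's range is limited). The gripper opens to 87 mm and grips with 3 to 60 N. Pads are 19 mm wide; open, the fingers measure 117 mm over their backs; the gripper's body (75 mm by 190 mm) begins 51 mm behind the grasp point.
Start: joints at [-1.403, 0.527, 1.433, -0, 1.181, -0.178], TCP at [0.212, -0.588, 0.405] pointing down, gripper open.
Joint ranges: [-3.08, 3.08], [-0.75, 2.2], [0.22, 2.44], [-1.43, 4.57], [0, 2.65], [-2.85, 2.85]. Speed limits (rad/s): [2.79, 2.79, 3.14, 3.14, 3.14, 3.14].

## Interface

Orientations are given as a unit quaternion [x, y, z, w].
In Python, from rig import get_obs, camera, hand_in, cut_out, robot gives the robot as it stands.
- The arm moves only by the tool step_arm, never from a script. Its argument "rows" is a list of rows, each a list of 6 numbers: the shift along the world's x, y, z in m, then the turn, a rotation vector about the world's x, y, z in degrees. A call has 1 to 12 rows; each row shifts and turns the commanded pose from where the row before left it; what a row does not reach is not made up. A row lasts 1/8 s, in which the tool goes at most 62.5 mm and 10.7 degrees, less where a joint would pass 70% of its speed; a pose out of reach is approached as far as the arm can. A call is refused whole if a number of a shift passes 0.0625 or a number of a turn 10.7, either way. A call with a gripper value outside its range is refused whole. "jaw" is the finger opening in m, from 0 to 0.087, set as the call begins (left out, the last holds). The fingers move at their own pace and stop on an object; "squeeze" is the grip in N (left out, the last holds). Time passes only in rows, so rows that do not move let the fingers close. It gives the time, the measured TCP pose, the force, the opening and the grip force at its end, in the units of the state.
- get_obs(): the state, without advancing time (a new reading comes with each control period).
- camera(name): name is "side" or "top" or "wrist"; returns a dict with "pixels" (400x640x3 uint8, blue, green, red), "depth" (400x640 float32, m along the optical axis (not along the pixel's ray), 0 where there is no reading), "fov_y" (degrees; the focal length in pixels is half the picture's height over the tangent of half this angle, whatever the lens; pixels are square), "cx", "cy" (the principal point, pixels), "extrinsics" (4x4, takes a point from camera to world coordinates); the wrist camera has in their place "mount" (4x4, takes a point from camera to tool coordinates, whose origin is the TCP and whose axes are the flange's). Camera axes: x right, y up, looking along -z (the intrinsics and any distortion apply to the point x, -y, -z); pixel columns grow to the right and rows downward; lengths in m; the calibration is good to about 2 mm. A picture is of the moment at which its call begins: read the wrist's pose just before it.
- hand_in(): hands the job in; it is judged then, once.
Trained networks look in the newest picture that a camera, given by its name, has taken for a name from the list of things; names that differ only in an ending like _2 or _b are one class to them, and where a whole thing is asked for, a point or a joint stands for the part that bears it (a point fixed in the world has none). Each returns a list of dicts, best first, with "confidence" (0 to 1); they miss things now and then, are a little off and sometimes report something else, mostly with a low value. They report only what shows in the picture. A call takes as long as a camera call. They do not tell look-alikes from the thing itself.
- cut_out(label, camera): "region" (400x640 bool, what is visible of it) and "extent" ([centre column, centre row, width, height] in pixels, round what is visible of it).
The state is a dict: "time": time; "q": joint angles; "joint_velocities": joint speeds; "joint_torque": joint torques, N m; "position": TCP position; "tool_rot": TCP orientation; "ft_force": force on the tool from outside, world axes, zero at the start; "moment": the same for the moment, N m; "grip_width": finger opening in m; "grip_force": force on a finger pad.
Only numpy, scipy, OpenCV 4.12 (cv2) and the standard library are available. Lean on these libraries where they do the work, as an engineer would, in place of code of your own. Each camera call takes 0.05 s, during which the arm holds its last target. There are 200 camera calls.

## Working session

There is one attempt and no reset: what is moved stays moved. The work goes in short steps, Python scripts to look and compute and a tool call to move; the robot and the scene stay as the last step left them, time stands still between calls to the robot, and variables do not carry over. Pictures are saved under pics/ and viewed, at most 10 in all, crops included, and the job is handed in when it is done.

Besides the shell and the picture viewer there is one more tool, called by a JSON object that holds its "name" and its "arguments". step_arm: Moves the arm, as the interface text tells. Its arguments: {"type":"object","properties":{"rows":{"type":"array"},"jaw":{"type":"number"},"squeeze":{"type":"number"}},"required":["rows"]}

```bash
mkdir -p pics; ls
cat > h.py <<'E'
import numpy as np, cv2
from rig import get_obs, camera, hand_in, cut_out, robot
from scipy.spatial.transform import Rotation as R
def cloud(c, o=None):
    d=c["depth"]; f=200/np.tan(np.radians(c["fov_y"])/2)
    v,u=np.mgrid[0:400,0:640]
    P=np.stack([(u-c["cx"])/f*d,-(v-c["cy"])/f*d,-d,np.ones_like(d)],-1)
    if "mount" in c:
        T=np.eye(4);T[:3,:3]=R.from_quat(o["tool_rot"]).as_matrix();T[:3,3]=o["position"];E=T@c["mount"]
    else: E=c["extrinsics"]
    W=(P@np.asarray(E).T)[...,:3]; W[d==0]=np.nan
    return W
E
python3 - <<'E'
from h import *
print(get_obs(), robot.tip_extent)
for n in ["top","side"]:
    o=get_obs();c=camera(n); cv2.imwrite(f"pics/{n}0.png",c["pixels"])
    print(n,{k:v for k,v in c.items() if k not in("pixels","depth")})
    W=cloud(c,o)
    for l in ["scale","stand","tin","mug","jar","brush"]:
        for r in cut_out(l,n):
            p=W[r["region"]]; print(l,round(r["confidence"],2),np.round(r["extent"]),np.nanmedian(p,0).round(3),np.nanmin(p,0).round(3),np.nanmax(p,0).round(3))
E
```

```text
pics
{'time': 0.0, 'q': array([-1.40351739e+00,  5.28475440e-01,  1.43389587e+00, -6.99056782e-06,
        1.18140781e+00, -1.78466336e-01]), 'joint_velocities': array([ 3.80706979e-04, -4.72811695e-04, -7.48002602e-05,  6.75182230e-04,
        3.35615278e-04, -8.16086822e-04]), 'joint_torque': array([ 7.86185465e-04, -4.40033519e+01, -1.76593226e+01,  6.34428626e-02,
        5.80936612e-02, -1.76323988e-04]), 'position': array([ 0.21180005, -0.58765463,  0.40376756]), 'tool_rot': array([ 9.85093884e-01,  1.72014081e-01,  2.88305279e-06, -1.09323318e-03]), 'ft_force': array([ 0.21769064, -0.26300941,  0.32807235]), 'moment': array([ 0.00940838, -0.00225567, -0.01555559]), 'grip_force': 0.0, 'grip_width': 0.08669799566157146} 0.1822
top {'fov_y': 47.460488811248354, 'cx': 322.1794379383703, 'cy': 203.8428745986956, 'extrinsics': array([[-0.01659253,  0.99159619, -0.12830313,  0.42404729],
       [-0.99960349, -0.01353145,  0.02469325, -0.02913385],
       [ 0.0227496 ,  0.12866198,  0.99142753,  1.00877547],
       [ 0.        ,  0.        ,  0.        ,  1.        ]])}
scale 0.89 [20
[... 1163 characters left out ...]
 -0.004] [0.649 0.264 0.19 ]
stand 0.59 [305. 309.  84.  90.] [0.553 0.201 0.012] [ 0.458  0.042 -0.004] [0.641 0.264 0.144]
tin 0.89 [380. 142.  43.  46.] [ 0.475 -0.336  0.04 ] [ 0.418 -0.467 -0.004] [ 0.538 -0.297  0.086]
tin 0.6 [342. 178.  48.  48.] [ 0.543 -0.177  0.04 ] [ 0.49  -0.251 -0.001] [ 0.613 -0.137  0.087]
mug 0.7 [253. 224.  38.  59.] [0.696 0.015 0.054] [ 0.662 -0.037 -0.001] [0.736 0.074 0.088]
mug 0.47 [307. 312.  84.  93.] [0.554 0.202 0.012] [ 0.457  0.052 -0.003] [0.641 0.264 0.144]
jar 0.65 [321. 243.  31.  46.] [0.543 0.045 0.079] [ 0.511 -0.038 -0.001] [0.579 0.164 0.192]
brush 0.77 [376. 262.  47.  33.] [0.434 0.027 0.032] [ 0.387 -0.036 -0.003] [0.483 0.055 0.037]
```

Run:
```python
import cv2,numpy as np
t=cv2.imread("pics/top0.png")[90:290,140:520]
cv2.imwrite("pics/topc.png",cv2.resize(t,None,fx=2.1,fy=2.1,interpolation=2))
```

```text
(no output)
```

View pics/topc.png

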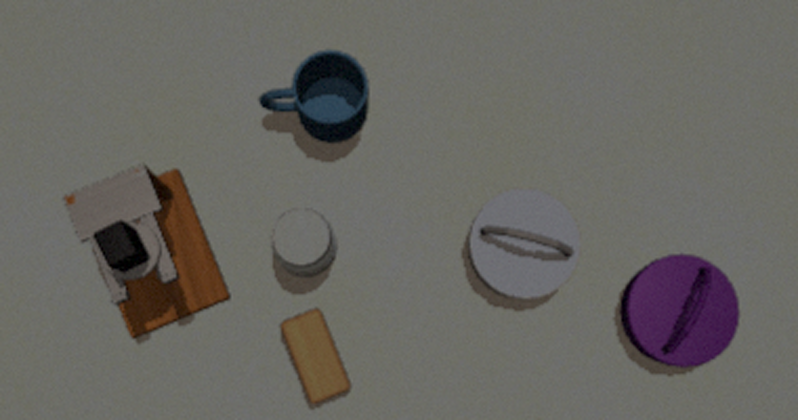

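View pics/side0.png

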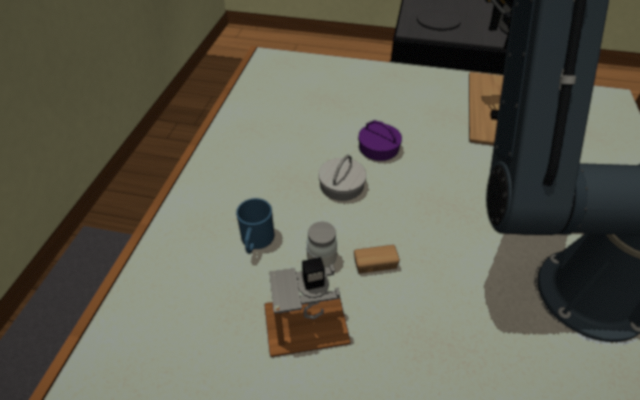

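The tin candidates are silver at top (390,206) and purple at top (464,237). The silver one fits, since purple is excluded, and the crop confirms it. The scale's black grip is at top (200,207), with the fork opening towards world -x and slightly -y.

```bash
cat > m.py <<'E'
from h import *
def tin(W,reg):
    p=W[cv2.dilate(reg.astype(np.uint8),np.ones((5,5)))>0]; p=p[~np.isnan(p).any(1)]
    lid=p[(p[:,2]>.034)&(p[:,2]<.05)]; c,r=cv2.minEnclosingCircle(lid[:,:2].astype(np.float32))
    h=p[(p[:,2]>.058)&(p[:,2]<.1)]; m=h[:,:2].mean(0); vv=np.linalg.svd(h[:,:2]-m)[2][0]
    top=h[h[:,2]>np.quantile(h[:,2],.7)]
    print("tin lid",np.round(c,4),round(r,4),np.median(lid[:,2]).round(4),"handle mean",m.round(4),"n",len(h),"dir",np.degrees(np.arctan2(vv[1],vv[0])).round(1),"top",top.mean(0).round(4))
def rect(p,name):
    (c,s,a)=cv2.minAreaRect(p[:,:2].astype(np.float32)); print(name,np.round(c,4),np.round(s,4),round(a,1),np.median(p[:,2]).round(4),len(p))
def stand(W):
    p=W.reshape(-1,3); p=p[~np.isnan(p).any(1)]; p=p[(abs(p[:,0]-.545)<.13)&(abs(p[:,1]-.18)<.1)&(p[:,1]>.08)]
    rect(p[(p[:,2]>.007)&(p[:,2]<.018)],"base"); rect(p[(p[:,2]>.183)&(p[:,2]<.205)],"grip"); rect(p[(p[:,2]>.12)&(p[:,2]<.15)],"fork+collar")
E
python3 - <<'E'
from m import *
for n in ["top","side"]:
    c=camera(n); W=cloud(c); rs=cut_out("tin",n)
    for r in rs:
        if np.nanmedian(W[r["region"]],0)[1]>-.27: tin(W,r["region"]);break
    stand(W)
c=camera("wrist"); cv2.imwrite("pics/w0.png",c["pixels"]); print(c["mount"],c["fov_y"])
E
```

```text
tin lid [ 0.5448 -0.1992] 0.0579 0.0422 handle mean [ 0.5451 -0.1968] n 168 dir 74.2 top [ 0.5445 -0.1988  0.0852]
base [0.5328 0.2064] [0.1502 0.1637] 24.4 0.0122 1801
grip [0.5304 0.18  ] [0.0349 0.029 ] 26.9 0.1927 315
fork+collar [0.5454 0.1859] [0.1127 0.0809] 22.0 0.1356 1564
tin lid [ 0.5459 -0.1964] 0.0599 0.0407 handle mean [ 0.5482 -0.1856] n 107 dir 73.3 top [ 0.5464 -0.1934  0.0837]
base [0.5451 0.187 ] [0.1499 0.1121] 22.1 0.0109 3200
grip [0.531 0.182] [0.0343 0.03  ] 23.9 0.1914 363
fork+collar [0.5462 0.187 ] [0.1118 0.0821] 22.4 0.1343 1974
[[ 6.88820480e-04  9.65639655e-01  2.59883786e-01  7.10722037e-02]
 [ 9.99998862e-01 -1.01398882e-03  1.11714596e-03  2.18150272e-04]
 [ 1.34227969e-03  2.59882721e-01 -9.65639254e-01  1.94500396e-02]
 [ 0.00000000e+00  0.00000000e+00  0.00000000e+00  1.00000000e+00]] 61.47602025264943
```

{"name": "step_arm", "arguments": {"rows": [[0.01, 0.03, 0.01, 0, 0, 0.4], [0.0225, 0.055, 0.01, 0, 0, 0.4], [0.0225, 0.055, 0.01, 0, 0, 0.4], [0.0225, 0.055, 0.01, 0, 0, 0.4], [0.0225, 0.055, 0.01, 0, 0, 0.4], [0.0225, 0.055, 0, 0, 0, 0.4], [0.0225, 0.055, 0, 0, 0, 0], [0.0225, 0.055, 0, 0, 0, 0], [0.0225, 0.055, 0, 0, 0, 0], [0.0225, 0.055, 0, 0, 0, 0], [0.0225, 0.055, 0, 0, 0, 0]], "jaw": 0.087}}

```text
time: 2.33
position: [0.4474, -0.0061, 0.4552]
tool_rot: [0.981, 0.193, 0.001, 0.0]
ft_force: [1.1, -0.6, 0.7]
grip_width: 0.0871
grip_force: 0.0
```

Run:
```python
import cv2,numpy as np
t=cv2.imread("pics/side0.png")[240:360,255:355]
cv2.imwrite("pics/sc.png",np.clip(cv2.resize(t,None,fx=5,fy=5,interpolation=2)*1.6,0,255).astype(np.uint8))
```

```text
(no output)
```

View pics/sc.png

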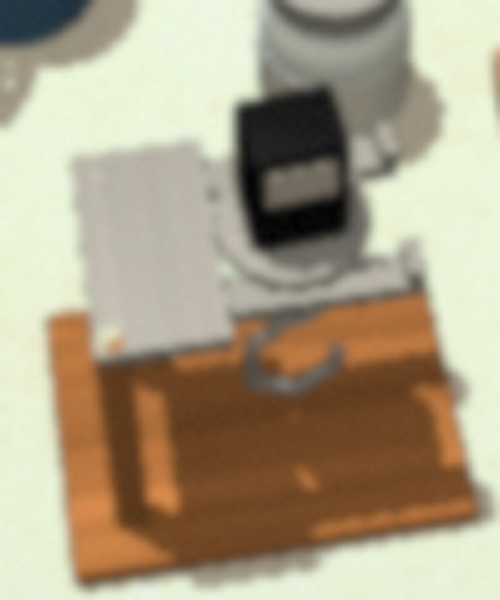

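The side crop shows the hook at crop (250–340, 320–390). Its back is on the left, towards the posts at +x, and the mouth tip is on the right at (340,345), towards -x. The scale therefore hangs with the same yaw as the stand, about 22°.

{"name": "step_arm", "arguments": {"rows": [[0.02, 0.046, 0.0, 0, 0, 0], [0.02, 0.047, 0.0, 0, 0, 0], [0.02, 0.047, 0, 0, 0, 0], [0.02, 0.047, 0, 0, 0, 0], [0, 0, 0, 0, 0, 0], [0, 0, 0, 0, 0, 0]]}}

```text
time: 3.08
position: [0.5265, 0.1789, 0.4545]
tool_rot: [0.981, 0.193, -0.001, 0.0]
ft_force: [0.3, -0.1, 0.1]
grip_width: 0.0869
grip_force: 0.0
```

Run:
```python
from m import *
o=get_obs();c=camera("wrist");cv2.imwrite("pics/w1.png",c["pixels"]);W=cloud(c,o);print(o["position"],o["ft_force"]);stand(W)
p=W.reshape(-1,3);p=p[~np.isnan(p).any(1)];p=p[(np.hypot(p[:,0]-.53,p[:,1]-.181)<.03)];print(np.histogram(p[:,2],bins=np.arange(.12,.21,.006)))
```

```text
[0.52645514 0.17886563 0.45446912] [ 0.32794211 -0.08448931  0.06158218]
base [0.5448 0.187 ] [0.1491 0.1102] 22.2 0.0125 2230
grip [0.5308 0.1814] [0.0346 0.0288] 26.5 0.1934 1698
fork+collar [0.5459 0.1872] [0.1116 0.0799] 22.2 0.1359 7505
(array([   0,    1,  416, 1121,   30,   37,   39,   45,   45,   52,   47,
        194, 1476,    0]), array([0.12 , 0.126, 0.132, 0.138, 0.144, 0.15 , 0.156, 0.162, 0.168,
       0.174, 0.18 , 0.186, 0.192, 0.198, 0.204]))
```

{"name": "step_arm", "arguments": {"rows": [[0.002, 0.0015, -0.02, 0, 0, 1.5], [0.0015, 0.001, -0.03, 0, 0, 1.8], [0, 0, -0.03, 0, 0, 0], [0, 0, -0.025, 0, 0, 0], [0, 0, -0.015, 0, 0, 0], [0, 0, 0, 0, 0, 0]]}}

```text
time: 3.88
position: [0.5301, 0.1806, 0.3341]
tool_rot: [0.975, 0.22, -0.001, -0.0]
ft_force: [0.9, -0.6, 0.4]
grip_width: 0.0871
grip_force: 0.0
```

{"name": "step_arm", "arguments": {"rows": [[0, 0, 0, 0, 0, 0], [0, 0, 0, 0, 0, 0], [0, 0, 0, 0, 0, 0], [0, 0, 0, 0, 0, 0], [0, 0, 0, 0, 0, 0], [0, 0, 0, 0, 0, 0]], "jaw": 0.02, "squeeze": 35}}

```text
time: 4.62
position: [0.5304, 0.1816, 0.3347]
tool_rot: [0.975, 0.221, -0.0, -0.0]
ft_force: [0.2, 0.2, -0.4]
grip_width: 0.035
grip_force: 0.0
```

{"name": "step_arm", "arguments": {"rows": [[0, 0, 0, 0, 0, 0], [0, 0, 0, 0, 0, 0], [0, 0, 0, 0, 0, 0]]}}

```text
time: 5.0
position: [0.5304, 0.1815, 0.3347]
tool_rot: [0.975, 0.221, -0.0, 0.0]
ft_force: [0.6, -0.3, -0.1]
grip_width: 0.0276
grip_force: 35.0
```

{"name": "step_arm", "arguments": {"rows": [[0, 0, 0.005, 0, 0, 0], [0, 0, 0.01, 0, 0, 0], [0, 0, 0.015, 0, 0, 0], [0, 0, 0.02, 0, 0, 0], [0, 0, 0.025, 0, 0, 0], [0, 0, 0.025, 0, 0, 0], [0, 0, 0.025, 0, 0, 0], [0, 0, 0.015, 0, 0, 0], [0, 0, 0.01, 0, 0, 0], [0, 0, 0, 0, 0, 0]]}}

```text
time: 6.25
position: [0.5303, 0.1815, 0.4853]
tool_rot: [0.975, 0.221, 0.001, 0.0]
ft_force: [0.4, -0.6, -1.4]
grip_width: 0.0276
grip_force: 35.0
```

Run:
```python
from m import *
o=get_obs();c=camera("side");cv2.imwrite("pics/s1.png",c["pixels"][180:330,240:400].repeat(4,0).repeat(4,1));W=cloud(c,o);print(o["position"],o["ft_force"],o["moment"])
p=W.reshape(-1,3);p=p[~np.isnan(p).any(1)];p=p[(abs(p[:,0]-.53)<.035)&(abs(p[:,1]-.181)<.035)&(p[:,2]>.155)]
for a in np.arange(.15,.34,.008):
    q=p[(p[:,2]>a)&(p[:,2]<a+.008)]
    if len(q): print(a.round(3),len(q),q.mean(0).round(4),np.ptp(q,0).round(3))
```

```text
[0.53034932 0.18153313 0.48525514] [ 0.42643895 -0.56580428 -1.39162254] [-0.03687856 -0.01590111  0.00084789]
0.166 3 [0.5326 0.1829 0.1732] [0.005 0.006 0.001]
0.174 46 [0.5305 0.1825 0.1786] [0.021 0.012 0.008]
0.182 36 [0.5318 0.1832 0.1852] [0.033 0.017 0.008]
0.19 25 [0.5291 0.182  0.194 ] [0.033 0.02  0.007]
0.198 11 [0.5451 0.1906 0.2023] [0.004 0.004 0.007]
0.206 17 [0.5446 0.1899 0.2112] [0.007 0.005 0.007]
0.214 24 [0.5394 0.1871 0.2182] [0.013 0.008 0.007]
0.222 10 [0.5338 0.1847 0.2238] [0.009 0.003 0.003]
0.23 2 [0.526  0.1905 0.2365] [0.006 0.002 0.002]
0.238 37 [0.5298 0.192  0.2436] [0.026 0.017 0.005]
0.246 63 [0.5286 0.1912 0.2501] [0.026 0.017 0.008]
0.254 60 [0.529  0.192  0.2582] [0.026 0.015 0.008]
0.262 31 [0.5277 0.193  0.2647] [0.021 0.01  0.005]
0.278 10 [0.5207 0.2032 0.285 ] [0.027 0.012 0.002]
0.286 90 [0.5297 0.2009 0.2895] [0.049 0.032 0.006]
```

View pics/s1.png

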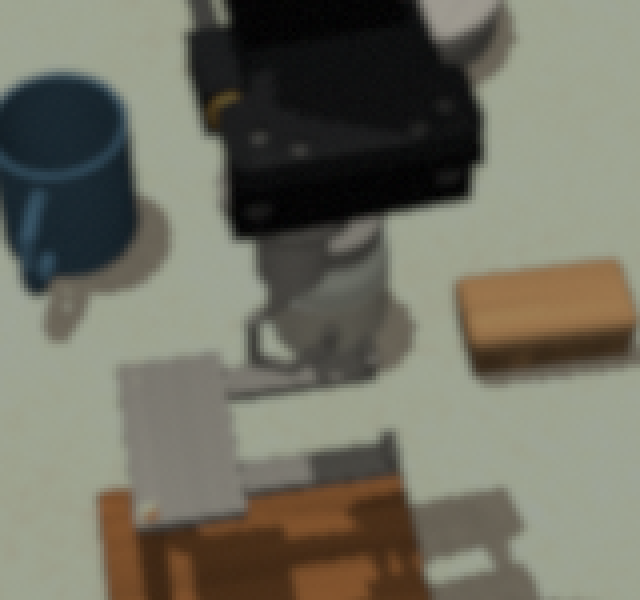

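The scale is clear of the stand, with the hook at crop (250–375, 310–380) above the fork and upright in the jaws. Next I go to the +x side of the tin's handle and turn to -16°.

{"name": "step_arm", "arguments": {"rows": [[0.002, -0.015, 0, 0, 0, -1.5], [0.004, -0.03, 0, 0, 0, -4], [0.005, -0.04, 0, 0, 0, -4], [0.005, -0.045, 0, 0, 0, -4], [0.005, -0.045, 0, 0, 0, -4.5], [0.005, -0.045, 0, 0, 0, -4.5], [0.005, -0.045, 0, 0, 0, -4.5], [0.005, -0.045, 0, 0, 0, -4.5], [0.005, -0.04, 0, 0, 0, -4.5], [0.004, -0.025, 0, 0, 0, -4], [0.002, -0.014, 0, 0, 0, -1.5], [0, 0, 0, 0, 0, 0]]}}

```text
time: 7.8
position: [0.5774, -0.2079, 0.4843]
tool_rot: [0.99, -0.139, -0.0, -0.0]
ft_force: [-0.5, 0.7, -2.8]
grip_width: 0.0277
grip_force: 35.0
```

Run:
```python
from m import *
o=get_obs();c=camera("wrist");cv2.imwrite("pics/w2.png",c["pixels"]);W=cloud(c,o);print(o["position"],o["ft_force"],2*np.degrees(np.arctan2(o["tool_rot"][1],o["tool_rot"][0])))
def near(W):
    reg=np.hypot(W[...,0]-.545,W[...,1]+.198)<.062
    tin(W,reg)
near(W)
for n in ["top","side"]: near(cloud(camera(n)))
```

```text
[ 0.57735861 -0.20785168  0.48431349] [-0.52773477  0.65459476 -2.76201047] -16.022803033868776
tin lid [ 0.5454 -0.1973] 0.0575 0.0427 handle mean [ 0.5467 -0.1979] n 176 dir 74.5 top [ 0.548  -0.195   0.0755]
tin lid [ 0.5474 -0.1821] 0.0544 0.042 handle mean [ 0.5556 -0.1592] n 20 dir 75.3 top [ 0.5546 -0.1625  0.0696]
tin lid [ 0.5466 -0.1958] 0.0595 0.0407 handle mean [ 0.5484 -0.1855] n 106 dir 73.2 top [ 0.5464 -0.1944  0.0834]
```

View pics/w2.png

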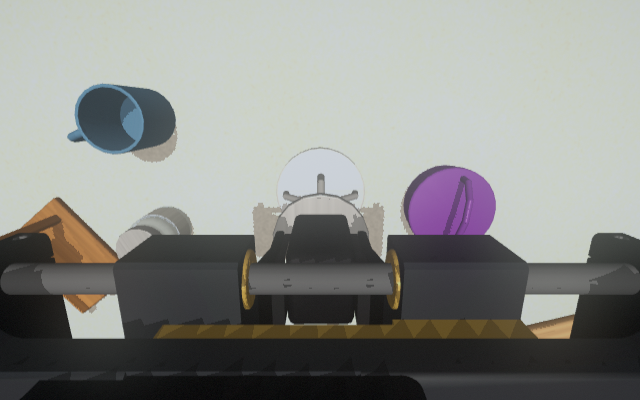

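The picture shows the silver tin at wrist (320,180) with its handle below the hook, the mouth facing the bar, and purple at (450,205). I'll descend beside the bar.

{"name": "step_arm", "arguments": {"rows": [[0, 0, -0.01, 0, 0, 0], [0, 0, -0.02, 0, 0, 0], [0, 0, -0.025, 0, 0, 0], [0, 0, -0.025, 0, 0, 0], [0, 0, -0.02, 0, 0, 0], [0, 0, -0.012, 0, 0, 0], [0, 0, -0.007, 0, 0, 0], [0, 0, -0.0035, 0, 0, 0], [0, 0, 0, 0, 0, 0]]}}

```text
time: 9.07
position: [0.5775, -0.2075, 0.3626]
tool_rot: [0.99, -0.139, 0.0, 0.0]
ft_force: [0.8, 0.5, -3.2]
grip_width: 0.0273
grip_force: 35.0
```

Run:
```python
from m import *
o=get_obs();c=camera("side");print(o["position"],o["ft_force"]);W=cloud(c)
cv2.imwrite("pics/s2.png",cv2.resize(c["pixels"][130:220,290:410],None,fx=6,fy=6,interpolation=2))
```

```text
[ 0.57749069 -0.20750251  0.36258901] [ 0.75875013  0.51673033 -3.19353825]
```

View pics/s2.png

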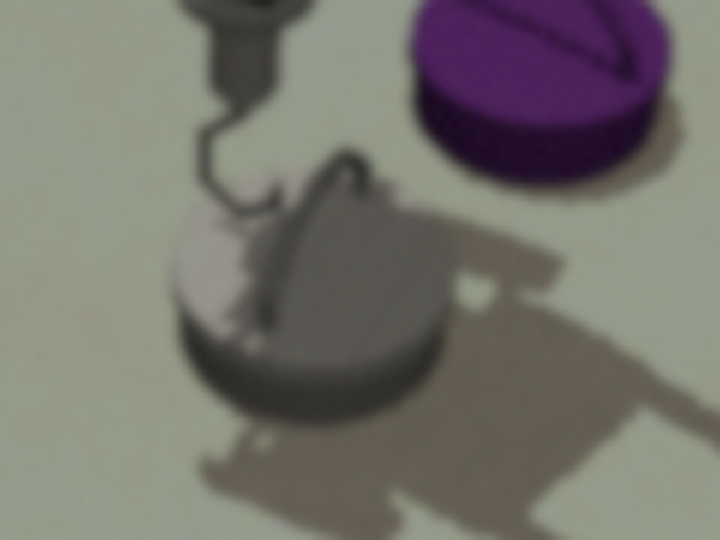

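The hook is at crop (200–280, 130–215), on the +x side of the handle with its mouth towards the bar and clear of the lid. I'll slide it under the bar.

{"name": "step_arm", "arguments": {"rows": [[-0.002, 0.0006, 0, 0, 0, 0], [-0.004, 0.0012, 0, 0, 0, 0], [-0.005, 0.0016, 0, 0, 0, 0], [-0.005, 0.0016, 0, 0, 0, 0], [-0.005, 0.0016, 0, 0, 0, 0], [-0.005, 0.0016, 0, 0, 0, 0], [-0.004, 0.0012, 0, 0, 0, 0], [-0.0022, 0.0006, 0, 0, 0, 0], [0, 0, 0, 0, 0, 0]]}}

```text
time: 10.25
position: [0.5451, -0.1975, 0.3623]
tool_rot: [0.99, -0.139, 0.0, 0.0]
ft_force: [-0.6, -0.2, -2.1]
grip_width: 0.0273
grip_force: 35.0
```

```bash
cat > lz.py <<'E'
from m import *
o=get_obs(); print(o["time"],o["position"].round(4),o["ft_force"].round(2))
for n in ["side"]:
    c=camera(n);W=cloud(c);p=W.reshape(-1,3);p=p[np.hypot(p[:,0]-.545,p[:,1]+.198)<.05];p=p[(p[:,2]>.03)&(p[:,2]<.068)]
    q=p[abs(p[:,2]-np.median(p[:,2]))<.006]
    A=np.c_[q[:,:2]-[.545,-.198],np.ones(len(q))];s=np.linalg.lstsq(A,q[:,2],rcond=None)[0]
    print(n,"lid z",s[2].round(4),"slope",s[:2].round(3),len(q))
E
python3 - <<'E'
from lz import *
cv2.imwrite("pics/s3.png",cv2.resize(c["pixels"][130:220,290:410],None,fx=6,fy=6,interpolation=2))
E
```

```text
10.25 [ 0.5451 -0.1975  0.3623] [-0.58 -0.2  -2.1 ]
side lid z 0.041 slope [0.001 0.003] 798
```

View pics/s3.png

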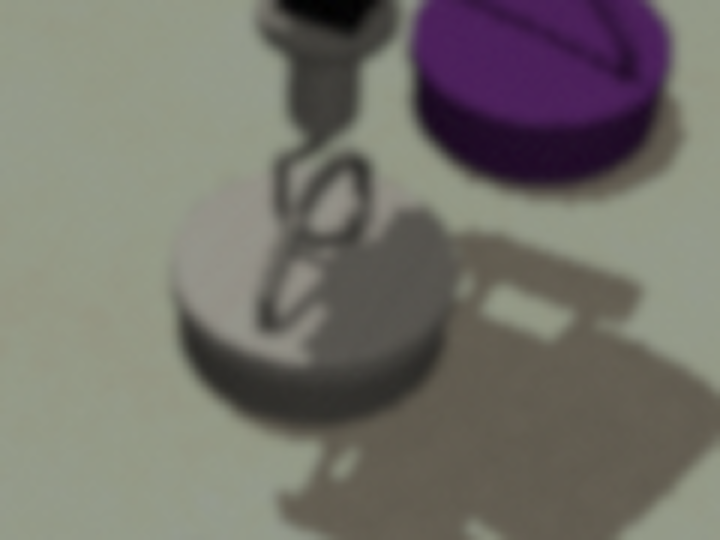

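The hook passes under the bar at crop (285–350, 150–245). I'll raise it, stopping short of the earliest possible lift-off.

{"name": "step_arm", "arguments": {"rows": [[0, 0, 0.005, 0, 0, 0], [0, 0, 0.008, 0, 0, 0], [0, 0, 0.008, 0, 0, 0], [0, 0, 0.007, 0, 0, 0], [0, 0, 0.007, 0, 0, 0], [0, 0, 0.006, 0, 0, 0], [0, 0, 0.004, 0, 0, 0], [0, 0, 0, 0, 0, 0], [0, 0, 0, 0, 0, 0]]}}

```text
time: 11.42
position: [0.5452, -0.1975, 0.407]
tool_rot: [0.99, -0.139, -0.0, 0.0]
ft_force: [0.8, -1.0, -4.0]
grip_width: 0.0276
grip_force: 35.0
```

```bash
python3 lz.py; python3 lz.py
```

```text
11.425 [ 0.5452 -0.1975  0.407 ] [ 0.79 -1.03 -4.02]
side lid z 0.041 slope [0.001 0.002] 825
11.475 [ 0.5452 -0.1975  0.407 ] [ 0.56 -0.79 -3.65]
side lid z 0.0409 slope [0.001 0.001] 824
```

{"name": "step_arm", "arguments": {"rows": [[0, 0, 0.003, 0, 0, 0], [0, 0, 0.004, 0, 0, 0], [0, 0, 0.004, 0, 0, 0], [0, 0, 0.002, 0, 0, 0], [0, 0, 0, 0, 0, 0]]}}

```text
time: 12.15
position: [0.545, -0.1974, 0.4203]
tool_rot: [0.99, -0.139, -0.0, -0.0]
ft_force: [-0.2, 0.3, -4.7]
grip_width: 0.0277
grip_force: 35.0
```

```bash
python3 lz.py
```

```text
12.15 [ 0.545  -0.1974  0.4203] [-0.2   0.33 -4.68]
side lid z 0.0408 slope [-0.     0.001] 820
```

{"name": "step_arm", "arguments": {"rows": [[0, 0, 0.003, 0, 0, 0], [0, 0, 0.003, 0, 0, 0], [0, 0, 0.002, 0, 0, 0], [0, 0, 0, 0, 0, 0]]}}

```text
time: 12.7
position: [0.5452, -0.1975, 0.4285]
tool_rot: [0.99, -0.139, 0.0, 0.0]
ft_force: [0.7, 0.9, -6.8]
grip_width: 0.0274
grip_force: 35.0
```

```bash
python3 lz.py
```

```text
12.7 [ 0.5452 -0.1975  0.4285] [ 0.68  0.93 -6.77]
side lid z 0.043 slope [-0.004  0.008] 814
```

{"name": "step_arm", "arguments": {"rows": [[0, 0, 0.003, 0, 0, 0], [0, 0, 0.003, 0, 0, 0], [0, 0, 0.002, 0, 0, 0], [0, 0, 0, 0, 0, 0]]}}

```text
time: 13.25
position: [0.5452, -0.1975, 0.4365]
tool_rot: [0.99, -0.139, 0.0, 0.0]
ft_force: [0.2, -0.0, -6.1]
grip_width: 0.0275
grip_force: 35.0
```

```bash
python3 lz.py
```

```text
13.25 [ 0.5452 -0.1975  0.4365] [ 0.24 -0.04 -6.13]
side lid z 0.0504 slope [0.004 0.005] 829
```

It has lifted off and hangs 9.5 mm up, level. I'll hold it there.

{"name": "step_arm", "arguments": {"rows": [[0, 0, 0, 0, 0, 0], [0, 0, 0, 0, 0, 0], [0, 0, 0, 0, 0, 0], [0, 0, 0, 0, 0, 0], [0, 0, 0, 0, 0, 0], [0, 0, 0, 0, 0, 0], [0, 0, 0, 0, 0, 0], [0, 0, 0, 0, 0, 0]]}}

```text
time: 14.3
position: [0.5452, -0.1975, 0.4363]
tool_rot: [0.99, -0.139, 0.0, 0.0]
ft_force: [1.4, 0.4, -5.9]
grip_width: 0.0277
grip_force: 35.0
```

```bash
python3 lz.py;python3 lz.py;python3 lz.py
```

```text
14.3 [ 0.5452 -0.1975  0.4363] [ 1.41  0.41 -5.93]
side lid z 0.0501 slope [-0.003  0.008] 823
14.35 [ 0.5452 -0.1975  0.4362] [ 0.1  -0.52 -5.04]
side lid z 0.0501 slope [-0.003  0.005] 821
14.4 [ 0.5452 -0.1975  0.4363] [-0.2   0.29 -4.83]
side lid z 0.0499 slope [-0.002  0.006] 816
```

{"name": "step_arm", "arguments": {"rows": [[0, 0, 0, 0, 0, 0], [0, 0, 0, 0, 0, 0], [0, 0, 0, 0, 0, 0], [0, 0, 0, 0, 0, 0], [0, 0, 0, 0, 0, 0], [0, 0, 0, 0, 0, 0], [0, 0, 0, 0, 0, 0], [0, 0, 0, 0, 0, 0], [0, 0, 0, 0, 0, 0], [0, 0, 0, 0, 0, 0], [0, 0, 0, 0, 0, 0], [0, 0, 0, 0, 0, 0]]}}

```text
time: 15.95
position: [0.5452, -0.1975, 0.4362]
tool_rot: [0.99, -0.139, -0.0, -0.0]
ft_force: [-0.3, -0.1, -5.1]
grip_width: 0.028
grip_force: 35.0
```

{"name": "step_arm", "arguments": {"rows": [[0, 0, 0, 0, 0, 0], [0, 0, 0, 0, 0, 0], [0, 0, 0, 0, 0, 0], [0, 0, 0, 0, 0, 0], [0, 0, 0, 0, 0, 0], [0, 0, 0, 0, 0, 0], [0, 0, 0, 0, 0, 0], [0, 0, 0, 0, 0, 0]]}}

```text
time: 16.95
position: [0.5452, -0.1975, 0.4362]
tool_rot: [0.99, -0.139, 0.0, -0.0]
ft_force: [-0.2, 0.1, -4.6]
grip_width: 0.0278
grip_force: 35.0
```

```bash
python3 - <<'E'
from lz import *
rr=np.hypot(W[...,0]-.545,W[...,1]+.198)<.064; tin(W,rr)
E
python3 lz.py
```

```text
16.95 [ 0.5452 -0.1975  0.4362] [-0.19  0.05 -4.64]
side lid z 0.0501 slope [-0.004  0.003] 827
tin lid [ 0.5461 -0.1976] 0.06 0.0487 handle mean [ 0.5487 -0.1863] n 157 dir 74.4 top [ 0.5483 -0.1949  0.0941]
17.0 [ 0.5452 -0.1975  0.4362] [-0.32  0.59 -5.2 ]
side lid z 0.0501 slope [-0.003  0.004] 832
```

{"name": "step_arm", "arguments": {"rows": [[0, 0, -0.0005, 0, 0, 0], [0, 0, -0.001, 0, 0, 0], [0, 0, -0.0015, 0, 0, 0], [0, 0, -0.0015, 0, 0, 0], [0, 0, -0.0015, 0, 0, 0], [0, 0, -0.001, 0, 0, 0], [0, 0, -0.001, 0, 0, 0], [0, 0, -0.001, 0, 0, 0], [0, 0, -0.001, 0, 0, 0], [0, 0, -0.001, 0, 0, 0], [0, 0, -0.002, 0, 0, 0], [0, 0, -0.002, 0, 0, 0]]}}

```text
time: 18.55
position: [0.5451, -0.1974, 0.4211]
tool_rot: [0.99, -0.139, -0.0, -0.0]
ft_force: [-0.4, 1.3, -5.2]
grip_width: 0.0276
grip_force: 35.0
```

```bash
python3 lz.py
```

```text
18.55 [ 0.5451 -0.1974  0.4211] [-0.36  1.27 -5.24]
side lid z 0.0409 slope [0.002 0.003] 821
```

Set down. I'll lower on to where the bar stands mid-mouth.

{"name": "step_arm", "arguments": {"rows": [[0, 0, -0.004, 0, 0, 0], [0, 0, -0.007, 0, 0, 0], [0, 0, -0.008, 0, 0, 0], [0, 0, -0.008, 0, 0, 0], [0, 0, -0.008, 0, 0, 0], [0, 0, -0.008, 0, 0, 0], [0, 0, -0.006, 0, 0, 0], [0, 0, -0.005, 0, 0, 0], [0, 0, -0.003, 0, 0, 0], [0, 0, -0.0015, 0, 0, 0], [0, 0, 0, 0, 0, 0]]}}

```text
time: 19.98
position: [0.5452, -0.1975, 0.3628]
tool_rot: [0.99, -0.139, 0.0, 0.0]
ft_force: [0.2, -0.3, -2.7]
grip_width: 0.0276
grip_force: 35.0
```

Run:
```python
from lz import *
rr=np.hypot(W[...,0]-.545,W[...,1]+.198)<.062; tin(W,rr)
cv2.imwrite("pics/s4.png",cv2.resize(c["pixels"][130:220,290:410],None,fx=6,fy=6,interpolation=2))
```

```text
19.975 [ 0.5452 -0.1975  0.3628] [ 0.16 -0.34 -2.74]
side lid z 0.0409 slope [-0.002 -0.   ] 800
tin lid [ 0.546  -0.1962] 0.0583 0.0407 handle mean [ 0.5493 -0.1894] n 162 dir 75.6 top [ 0.5507 -0.1967  0.0864]
```

View pics/s4.png

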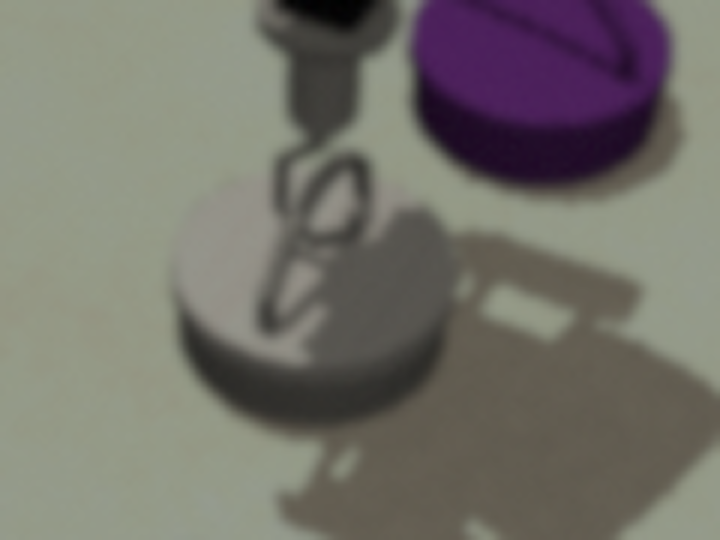

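The tin stands exactly as before, with the hook at crop (280–355, 145–245) and the bar in mid-mouth. I'll back out and go up.

{"name": "step_arm", "arguments": {"rows": [[0.002, -0.0006, 0, 0, 0, 0], [0.004, -0.0012, 0, 0, 0, 0], [0.005, -0.0015, 0, 0, 0, 0], [0.005, -0.0014, 0, 0, 0, 0], [0.005, -0.0014, 0, 0, 0, 0], [0.005, -0.0014, 0, 0, 0, 0], [0.004, -0.0012, 0, 0, 0, 0], [0.003, -0.0009, 0, 0, 0, 0], [0, 0, 0, 0, 0, 0]]}}

```text
time: 21.15
position: [0.5783, -0.2071, 0.3627]
tool_rot: [0.99, -0.139, 0.0, 0.0]
ft_force: [-0.1, -0.2, -2.6]
grip_width: 0.028
grip_force: 35.0
```

{"name": "step_arm", "arguments": {"rows": [[0, 0, 0.005, 0, 0, 0], [0, 0, 0.012, 0, 0, 0], [0, 0, 0.02, 0, 0, 0], [0, 0, 0.025, 0, 0, 0], [0, 0, 0.025, 0, 0, 0], [0, 0, 0.02, 0, 0, 0], [0, 0, 0.012, 0, 0, 0], [0, 0, 0.0045, 0, 0, 0]]}}

```text
time: 22.15
position: [0.5781, -0.207, 0.4874]
tool_rot: [0.99, -0.139, 0.001, 0.0]
ft_force: [0.5, -0.4, -1.6]
grip_width: 0.0279
grip_force: 35.0
```

Run:
```python
from lz import *
rr=np.hypot(W[...,0]-.545,W[...,1]+.198)<.062; tin(W,rr)
```

```text
22.15 [ 0.5781 -0.207   0.4874] [ 0.52 -0.44 -1.56]
side lid z 0.0409 slope [-0.001  0.003] 850
tin lid [ 0.5452 -0.1958] 0.0584 0.0408 handle mean [ 0.5484 -0.1848] n 106 dir 73.2 top [ 0.5464 -0.1927  0.0833]
```

{"name": "step_arm", "arguments": {"rows": [[-0.002, 0.014, 0, 0, 0, 1.5], [-0.004, 0.025, 0, 0, 0, 4], [-0.005, 0.04, 0, 0, 0, 4.5], [-0.005, 0.045, 0, 0, 0, 4.5], [-0.005, 0.045, 0, 0, 0, 4.5], [-0.005, 0.045, 0, 0, 0, 4.5], [-0.005, 0.045, 0, 0, 0, 4], [-0.005, 0.045, 0, 0, 0, 4], [-0.005, 0.04, 0, 0, 0, 4], [-0.004, 0.03, 0, 0, 0, 3], [-0.0025, 0.0145, 0, 0, 0, 1.5], [0, 0, 0, 0, 0, 0]]}}

```text
time: 23.7
position: [0.5298, 0.1825, 0.486]
tool_rot: [0.978, 0.209, -0.0, 0.0]
ft_force: [0.8, -0.6, -2.4]
grip_width: 0.0275
grip_force: 35.0
```

{"name": "step_arm", "arguments": {"rows": [[0, 0, 0, 0, 0, 0], [0, 0, 0, 0, 0, 0]]}}

```text
time: 23.95
position: [0.5309, 0.1804, 0.4862]
tool_rot: [0.978, 0.207, -0.0, 0.0]
ft_force: [-0.1, -0.4, -1.8]
grip_width: 0.0279
grip_force: 35.0
```

Run:
```python
from m import *
o=get_obs();W=cloud(camera("side"));print(o["position"],np.degrees(2*np.arctan2(o["tool_rot"][1],o["tool_rot"][0])))
p=W.reshape(-1,3);p=p[~np.isnan(p).any(1)];p=p[(abs(p[:,0]-.53)<.035)&(abs(p[:,1]-.181)<.035)&(p[:,2]>.155)]
for a in np.arange(.166,.28,.008):
    q=p[(p[:,2]>a)&(p[:,2]<a+.008)]
    if len(q): print(a.round(3),len(q),q.mean(0).round(4),np.ptp(q,0).round(3))
```

```text
[0.53093742 0.18040997 0.48621498] 23.91884376692701
0.166 1 [0.5302 0.1812 0.1725] [0. 0. 0.]
0.174 37 [0.5307 0.1812 0.1787] [0.018 0.013 0.007]
0.182 43 [0.5302 0.1814 0.1851] [0.033 0.017 0.008]
0.19 23 [0.5304 0.1816 0.194 ] [0.033 0.018 0.007]
0.198 13 [0.5452 0.1887 0.2013] [0.005 0.004 0.007]
0.206 14 [0.5454 0.1887 0.2102] [0.005 0.003 0.007]
0.214 24 [0.5414 0.1858 0.2173] [0.012 0.007 0.008]
0.222 16 [0.5349 0.1838 0.224 ] [0.01  0.004 0.005]
0.238 31 [0.5284 0.1896 0.2438] [0.026 0.018 0.005]
0.246 58 [0.5304 0.1906 0.2499] [0.027 0.017 0.008]
0.254 64 [0.5287 0.1903 0.2577] [0.026 0.016 0.008]
0.262 40 [0.5289 0.1917 0.2651] [0.023 0.012 0.008]
0.278 6 [0.5225 0.2029 0.2852] [0.017 0.009 0.002]
```

{"name": "step_arm", "arguments": {"rows": [[-0.0005, 0.001, -0.005, 0, 0, 0], [0, 0, -0.012, 0, 0, 0], [0, 0, -0.02, 0, 0, 0], [0, 0, -0.022, 0, 0, 0], [0, 0, -0.022, 0, 0, 0], [0, 0, -0.022, 0, 0, 0], [0, 0, -0.018, 0, 0, 0], [0, 0, -0.013, 0, 0, 0], [0, 0, -0.008, 0, 0, 0], [0, 0, -0.005, 0, 0, 0], [0, 0, -0.002, 0, 0, 0], [0, 0, 0, 0, 0, 0]]}}

```text
time: 25.5
position: [0.5303, 0.1825, 0.3376]
tool_rot: [0.978, 0.208, 0.0, 0.0]
ft_force: [0.3, 0.5, -1.9]
grip_width: 0.0276
grip_force: 35.0
```

{"name": "step_arm", "arguments": {"rows": [[0, 0, -0.001, 0, 0, 0], [0, 0, -0.001, 0, 0, 0], [0, 0, 0, 0, 0, 0], [0, 0, 0, 0, 0, 0]]}}

```text
time: 26.0
position: [0.5302, 0.1824, 0.3353]
tool_rot: [0.978, 0.208, 0.0, -0.0]
ft_force: [0.7, 0.4, -2.2]
grip_width: 0.0279
grip_force: 35.0
```

{"name": "step_arm", "arguments": {"rows": [[0, -0.0008, -0.0005, 0, 0, 0], [0, 0, 0, 0, 0, 0], [0, 0, 0, 0, 0, 0]]}}

```text
time: 26.38
position: [0.5301, 0.1816, 0.3347]
tool_rot: [0.978, 0.208, -0.0, 0.0]
ft_force: [-0.1, 2.1, -2.7]
grip_width: 0.0275
grip_force: 35.0
```

{"name": "step_arm", "arguments": {"rows": [[0, 0, 0, 0, 0, 0], [0, 0, 0, 0, 0, 0], [0, 0, 0, 0, 0, 0], [0, 0, 0, 0, 0, 0], [0, 0, 0, 0, 0, 0], [0, 0, 0, 0, 0, 0], [0, 0, 0, 0, 0, 0], [0, 0, 0, 0, 0, 0]], "jaw": 0.08}}

```text
time: 27.38
position: [0.5302, 0.1816, 0.3347]
tool_rot: [0.978, 0.208, -0.0, -0.0]
ft_force: [-0.2, -0.5, -1.1]
grip_width: 0.0797
grip_force: 0.0
```

Released, so I withdraw straight up.

{"name": "step_arm", "arguments": {"rows": [[0, 0, 0.005, 0, 0, 0], [0, 0, 0.015, 0, 0, 0], [0, 0, 0.025, 0, 0, 0], [0, 0, 0.03, 0, 0, 0], [0, 0, 0.03, 0, 0, 0], [0, 0, 0.03, 0, 0, 0], [-0.02, -0.04, 0.01, 0, 0, 0], [-0.02, -0.05, 0, 0, 0, 0], [-0.02, -0.05, 0, 0, 0, 0], [-0.02, -0.04, 0, 0, 0, 0], [0, 0, 0, 0, 0, 0], [0, 0, 0, 0, 0, 0]]}}

```text
time: 28.88
position: [0.4503, 0.0018, 0.4807]
tool_rot: [0.978, 0.208, 0.001, 0.0]
ft_force: [-0.6, 0.2, -0.2]
grip_width: 0.08
grip_force: 0.0
```

Run:
```python
from m import *
c=camera("side");W=cloud(c);stand(W)
rr=np.hypot(W[...,0]-.545,W[...,1]+.198)<.062; tin(W,rr)
stand(cloud(camera("top")))
cv2.imwrite("pics/s5.png",c["pixels"][200:350,220:400].repeat(4,0).repeat(4,1))
```

```text
base [0.545  0.1876] [0.15   0.1108] 21.5 0.0109 3196
grip [0.5308 0.182 ] [0.0341 0.0305] 24.7 0.1916 357
fork+collar [0.5461 0.1871] [0.1117 0.0813] 22.3 0.1343 1968
tin lid [ 0.5467 -0.196 ] 0.0599 0.0407 handle mean [ 0.5485 -0.1843] n 105 dir 73.4 top [ 0.5454 -0.1962  0.0833]
base [0.5641 0.188 ] [0.0385 0.1646] 79.8 0.0121 88
grip [0.5295 0.1803] [0.034  0.0288] 25.0 0.1928 313
fork+collar [0.5455 0.1856] [0.1124 0.0802] 22.0 0.1354 1206
```

View pics/s5.png

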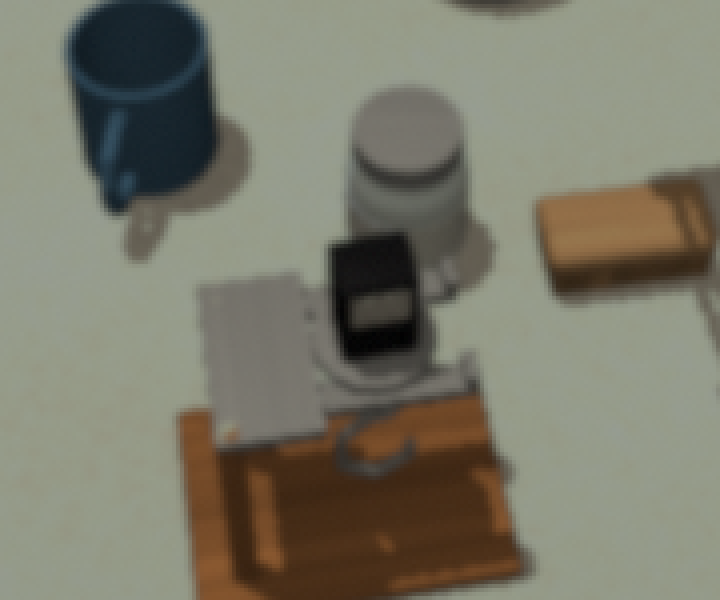

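The scale hangs upright in the fork, with the grip at crop (375,295) and the hook at (375,440), and everything else is in its place.

```bash
python3 -c "
from rig import hand_in
print(hand_in())"
```

```text
the job is handed in; nothing more can be done
None
```

The job is done and handed in at about 29 s: the tin hung about 9 mm clear and level for over 3 s, was set back down where it stood, and the scale hangs upright in its stand again.

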